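# Put the mixed-up pipe fittings back in their bins

### The arm

A 6-joint arm with a two-finger parallel gripper is mounted at the origin on the work surface. World frame = base frame: x ahead of the robot, y to its left, z up, the work surface at z = 0. Lengths are in m, angles in degrees, forces in N, time in s.
With the tool pointing down it reaches from about 0.25 to 0.725 m from the base axis. Payload 9.7 kg.
Tool frame: the origin (TCP) lies at the very end of the fingers, on their centre line; the grasp point (between the pads) lies 19 mm behind it; z points along the fingers, y is the direction in which the jaws open and shut (so a half turn about z gives the same grasp; the last joint's range is limited). The gripper opens to 85 mm and grips with 20 to 120 N. Pads are 22 mm wide; open, the fingers measure 114 mm over their backs; the gripper's body (76 mm by 85 mm) begins 54 mm behind the grasp point. The pads swing forward as they close: fully open they stand 13 mm farther back than shut.
Start: joints at [-66.177, 4.979, 10.078, 95.1, 0, 90], TCP at [0.222, -0.503, 0.231] pointing down, gripper open.
Joint ranges: [-179.16, 179.16], [-48.56, 103.87], [-65.8, 70.77], [-126.05, 130.52], [-82.76, 87.17], [-180, 180]. Speed limits (degrees/s): [127.2, 127.2, 147.25, 180, 180, 180].

### API

Orientations are given as [roll, pitch, yaw] about the fixed x, y, z axes, in that order (R = Rz(yaw) Ry(pitch) Rx(roll)).
In Python, from workcell import bot gives the robot as it stands.
- The arm moves only by the shell command python3 -m pendant 'ROWS' [FORCE]. ROWS is JSON, a list that holds one entry, the list of rows, each a list of 7 numbers: the shift along the tool's x, y, z in cm, then the turn, a rotation vector about the tool's x, y, z in rad, then the opening in per cent of the stroke, from 0 (shut) to 100 (fully open). In form: [[[dx, dy, dz, ax, ay, az, gripper], ...]]. A call has 1 to 5 rows; each row shifts and turns the pose as measured when the row begins, along the tool's axes as they then stand; what a row does not reach is not made up. A row lasts 1/12 s, in which the tool goes at most 41.7 mm and 7.16 degrees, less where a joint would pass 70% of its speed; a pose out of reach is approached as far as the arm can. A call with a gripper value outside its range is refused whole. The fingers move at their own pace and stop on an object; FORCE is the grip in N (left out, the last holds). Time passes only in rows, so rows that do not move let the fingers close. It gives the time, the measured TCP pose, the force and the opening at its end, in the units of the state.
- bot.get_obs(): the state, without advancing time (a new reading comes with each control period).
- bot.camera(name): name is "side" or "top" or "wrist"; returns the picture (420x560x3 uint8, red, green, blue); there is no depth.
- bot.get_calibration(name): a dict with "intrinsics" (3x3 intrinsics, pixels), "pose" (4x4, takes a point from camera to world coordinates); the wrist camera has in their place "T_tool_cam" (4x4, takes a point from camera to tool coordinates, whose origin is the TCP and whose axes are the flange's). Camera axes: x right, y down, z forward; pixel columns grow to the right and rows downward; lengths in m; the calibration is good to about 2 mm. The wrist camera is an equidistant fisheye: a pixel r from the principal point sees the ray r / f radians off the axis. A picture is of the moment at which its call begins: read the wrist's pose just before it. get_calibration takes no time and is no camera call.
- bot.job_done(): hands the job in, once; it reports no verdict.
Trained networks look in the newest picture that a camera, given by its name, has taken for a name from the list of things; names that differ only in an ending like _2 or _b are one class to them, and where a whole thing is asked for, a point or a joint stands for the part that bears it (a point fixed in the world has none). Each returns a list of dicts, best first, with "confidence" (0 to 1); they miss things now and then, are a little off and sometimes report something else, mostly with a low value. They report only what shows in the picture. A call takes as long as a camera call. They do not tell look-alikes from the thing itself.
- bot.masks_of(camera, thing): "pixels" (420x560 bool, what is visible of it) and "extent" ([left, top, right, bottom] in pixels, round what is visible of it).
- bot.mark_of(camera, thing): "uv" ([column, row] in pixels: a listed point, or the origin of a listed thing).
The state is a dict: "time": time; "q": joint angles; "qd": joint speeds; "joint_efforts": joint torques, N m; "ee_pos": TCP position; "tcp_rot": TCP orientation; "wrist_force": force on the tool from outside, world axes, zero at the start; "torque": the same for the moment, N m; "opening": finger opening in m.
Only numpy, scipy, OpenCV 4.12 (cv2) and the standard library are available. Lean on these libraries where they do the work, as an engineer would, in place of code of your own. Each camera call takes 0.05 s, during which the arm holds its last target. There are 200 camera calls.

### The job

The elbow, the tee and the union are in one another's bins. Put each one into the bin that shows its own kind on the ledge, lying flat on the bin's floor; to make room, first park one of them in the empty aluminium tray and let go of it there, and finish with the tray empty. The cap is already in its right bin, so leave it where it is.

Things in the scene. Friction and masses are not known exactly. Their poses are not given: they have to be found in the camera images.
- elbow: Loose galvanised pipe elbow lying flat: an L, 53 x 53 mm, 34 mm high, 180 g. Two round arms, 34 mm thick at the ends, leave a blocky corner at (9.5, -9.5) mm; one ends at x = -26.5 mm, the other at y = 26.5 mm. Grip lengthwise along y, from the second arm's end face to the flat back at y = -26 mm, at x = 2 mm: 53 mm wide. Origin: underside, below the middle of the square; z up.
- tee: Loose galvanised pipe tee lying flat: 72 x 53 mm, 34 mm high, 250 g. Run along x, 72 mm long, axis at y = -9.5 mm; branch from its middle ends at y = 26.5 mm. Round arms 34 mm thick at the ends, blocky middle. Grip along y at x = 0, from the branch's end face to the flat back at y = -26 mm: 53 mm wide. Origin: underside, below the middle of the 72 x 53 mm rectangle; z up.
- union: Loose galvanised pipe union (straight connector) lying along its x axis, 60 mm long, 280 g. Octagonal nut in the middle, 44 mm across flats, 26 mm long; octagonal ends 34 mm across flats. Rests on a flat of the nut, two upright flats face +y and -y: grip these, 44 mm wide. Origin: its middle, 22 mm above what it lies on; x along the bore.
- cap: Loose galvanised pipe cap, round, 40 mm across and 30 mm high, 100 g, standing on its open end in its own bin already. Origin: centre of the underside; z up.
- bin_elbow: Fixed blue bin. Open pocket 98 x 124 mm inside (x, y), walls 3 mm thick, 27 mm high with rim, floor 3 mm thick. On its -x side a ledge 64 x 84 mm, 8 mm high, carries an elbow (L), fixed on as specimen of what belongs in this bin (top 42 mm above the bench). Origin: under the pocket's centre at bench height; x points away from the ledge, z up. Bins differ only in the specimen.
- bin_tee: Fixed blue bin. Open pocket 98 x 124 mm inside (x, y), walls 3 mm thick, 27 mm high with rim, floor 3 mm thick. On its -x side a ledge 64 x 84 mm, 8 mm high, carries a tee (T), fixed on as specimen of what belongs in this bin (top 42 mm above the bench). Origin: under the pocket's centre at bench height; x points away from the ledge, z up. Bins differ only in the specimen.
- bin_union: Fixed blue bin. Open pocket 98 x 124 mm inside (x, y), walls 3 mm thick, 27 mm high with rim, floor 3 mm thick. On its -x side a ledge 64 x 84 mm, 8 mm high, carries a union (straight, thick middle), fixed on as specimen of what belongs in this bin (top 52 mm above the bench). Origin: under the pocket's centre at bench height; x points away from the ledge, z up. Bins differ only in the specimen.
- bin_cap: Fixed blue bin. Open pocket 98 x 124 mm inside (x, y), walls 3 mm thick, 27 mm high with rim, floor 3 mm thick. On its -x side a ledge 64 x 84 mm, 8 mm high, carries a round cap, fixed on as specimen of what belongs in this bin (top 38 mm above the bench). Origin: under the pocket's centre at bench height; x points away from the ledge, z up. Bins differ only in the specimen.
- tray: Empty shallow aluminium tray, fixed to the bench, 104 x 130 mm inside (x, y), walls 3 mm thick, 16.5 mm high with the rolled rim, floor 3 mm thick. Origin: under its centre, at bench height; z up.
Mind the look-alikes: they are no part of the job. What is shaped like the elbow but purple is not meant.

How it is judged (in metres and radians):
On the way:
1. one of the elbow, the tee and the union lies in the tray, released (((x of elbow in the frame of tray between -0.04 and 0.04 m and y of elbow in the frame of tray between -0.05 and 0.05 m and z of elbow in the frame of tray between -0.003 and 0.009 m and angle between elbow's own z axis and vertical below 0.15 rad and linear speed of elbow below 0.02 m/s and contact force between the fingers and elbow below 0.1 N) or (x of tee in the frame of tray between -0.04 and 0.04 m and y of tee in the frame of tray between -0.05 and 0.05 m and z of tee in the frame of tray between -0.003 and 0.009 m and angle between tee's own z axis and vertical below 0.15 rad and linear speed of tee below 0.02 m/s and contact force between the fingers and tee below 0.1 N) or (x of union in the frame of tray between -0.04 and 0.04 m and y of union in the frame of tray between -0.05 and 0.05 m and z of union in the frame of tray between 0.019 and 0.031 m and angle between union's own x axis and vertical between 1.42 and 1.72 rad and linear speed of union below 0.02 m/s and contact force between the fingers and union below 0.1 N))), for 0.2 s.
At the end, for the whole second after the job is handed in: The elbow, tee and union each lie flat (tilt under 0.15 rad, within 6 mm of resting height) and at rest on the pocket floor of the bin with their specimen, origin within 30 mm along x and 42 mm along y of the pocket's centre, released; the cap still stands within 30 mm of its pocket's centre (x of elbow in the frame of bin_elbow between -0.03 and 0.03 m and y of elbow in the frame of bin_elbow between -0.042 and 0.042 m and z of elbow in the frame of bin_elbow between -0.003 and 0.009 m and angle between each of elbow, tee, cap's own z axis and vertical below 0.15 rad and linear speed of each of elbow, tee, union, cap below 0.02 m/s and contact force between the fingers and elbow below 0.1 N and x of tee in the frame of bin_tee between -0.03 and 0.03 m and y of tee in the frame of bin_tee between -0.042 and 0.042 m and z of tee in the frame of bin_tee between -0.003 and 0.009 m and contact force between the fingers and tee below 0.1 N and x of union in the frame of bin_union between -0.03 and 0.03 m and y of union in the frame of bin_union between -0.042 and 0.042 m and z of union in the frame of bin_union between 0.019 and 0.031 m and angle between union's own x axis and vertical between 1.42 and 1.72 rad and contact force between the fingers and union below 0.1 N and horizontal distance between cap and bin_cap below 0.03 m); the robot touches nothing.
It fails at once if the cap is disturbed (moved more than 15 mm) (distance of cap from where it was at the start of the episode above 0.015 m).
It also fails if it takes over 115 s, if anything falls off the work surface, if the arm or the gripper's body presses on something with over 40 N, if the wrist force passes 120 N, or if a joint passes its speed limit or range.

## Working session

There is one attempt and no reset: what is moved stays moved. The work goes in short steps, Python scripts to look and compute and a shell command to move; the robot and the scene stay as the last step left them, time stands still between calls to the robot, and variables do not carry over. Pictures are saved under pics/ and viewed, about 12 in all and at most 16, crops included, and the job is handed in when it is done.

```bash
ls; mkdir -p pics
python3 - <<'E'
from workcell import bot
import cv2,numpy as np
for n in ("top","side"):
    im=bot.camera(n); cv2.imwrite(f"pics/{n}0.png",im[...,::-1])
    for t in ["elbow","tee","union","cap","bin_elbow","bin_tee","bin_union","bin_cap","tray"]:
        print(n,t,[(np.round(m["uv"],1).tolist(),round(m["confidence"],2)) for m in bot.mark_of(n,t)])
    c=bot.get_calibration(n); print(c["intrinsics"].tolist(),np.round(c["pose"],4).tolist())
print(bot.get_obs())
E
```

```text
pics
top elbow [([106.6, 239.9], 0.77), ([160.4, 289.3], 0.74)]
top tee [([367.5, 151.4], 0.72), ([306.1, 220.9], 0.42)]
top union [([303.7, 220.6], 0.68), ([304.7, 222.2], 0.66)]
top cap [([178.2, 210.8], 0.55)]
top bin_elbow [([304.0, 219.9], 0.88)]
top bin_tee [([246.4, 144.1], 0.73), ([175.1, 215.7], 0.18)]
top bin_union [([367.9, 147.4], 0.95)]
top bin_cap [([175.9, 214.6], 0.68)]
top tray []
[[534.2994612530771, 0.0, 278.48120108476206], [0.0, 534.2994612530771, 206.58215750366458], [0.0, 0.0, 1.0]] [[0.0218, -0.9885, 0.1496, 0.3065], [-0.9996, -0.0242, -0.014, 0.0811], [0.0174, -0.1493, -0.9886, 1.2859], [0.0, 0.0, 0.0, 1.0]]
side elbow [([330.0, 337.3], 0.94), ([248.6, 372.6], 0.69), ([211.7, 240.1], 0.65)]
side tee [([247.0, 183.1], 0.89)]
side union [([296.4, 215.2], 0.86)]
side cap [([248.0, 303.4], 0.85)]
side bin_elbow [([297.2, 222.7], 0.96)]
side bin_tee [([207.4, 241.7], 0.85)]
side bin_union [([249.8, 182.1], 0.79), ([246.4, 179.5], 0.46)]
side bin_cap [([247.6, 304.4], 0.87)]
side tray [([321.4, 168.1], 0.55)]
[[443.7861516881227, 0.0, 277.16524809453466], [0.0, 443.7861516881227, 213.64637887411317], [0.0, 0.0, 1.0]] [[-0.9504, -0.1792, 0.2542, 0.2146], [-0.311, 0.5643, -0.7647, 0.91], [-0.0064, -0.8059, -0.5921, 0.7212], [0.0, 0.0, 0.0, 1.0]]
{'time': 1.0, 'q': array([-6.61747464e+01,  4.98084156e+00,  1.00789405e+01,  9.51008722e+01,
       -7.52799135e-04,  9.00000563e+01]), 'qd': array([ 0.0583582 , -0.0654582 ,  0.07182885, -0.11082377, -0.14538562,
       -0.12023915]), 'joint_efforts': array([ 1.39864977e-03, -5.20108545e+01,  4.64870381e+01,  1.63489818e-03,
        1.70409712e-04, -3.40301526e-06]), 'ee_pos': array([ 0.2221655 , -0.50312519,  0.23127202]), 'tcp_rot': array([-1.79997227e+02,  7.52801859e-04,  2.38251974e+01]), 'wrist_force': array([0.59212095, 0.58981649, 0.06178236]), 'torque': array([-0.00066308,  0.01180136, -0.01701402]), 'opening': 0.08518296872560908}
```

View pics/top0.png

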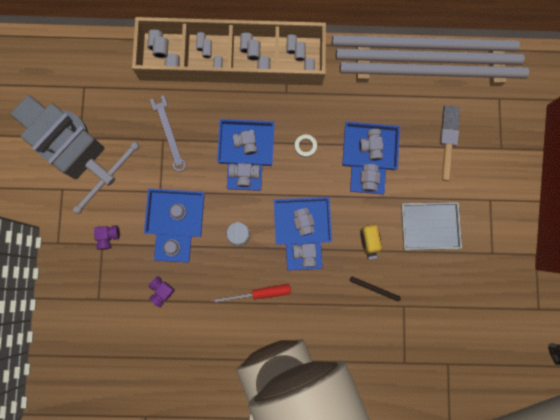

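View pics/side0.png

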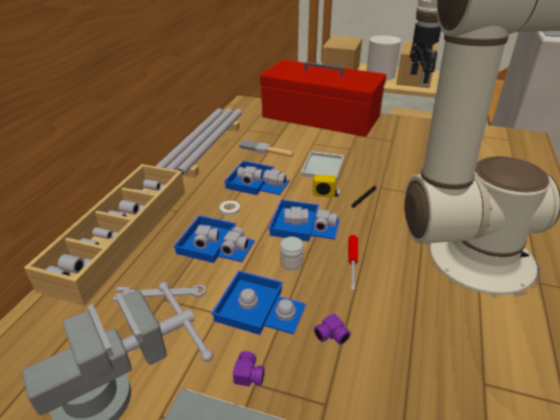

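Top view: bins at (246,143), (371,146), (303,220) and (175,213), with ledges below each; tray at (431,226). Purple look-alike elbows at (106,236) and (160,291) lie outside the bins and aren't meant. I'll enlarge and measure the bins.

```bash
cat > h.py <<'E'
from workcell import bot
import cv2,numpy as np
from scipy.spatial.transform import Rotation as R
def cam_ray(n,uv):
    c=bot.get_calibration(n);K=c["intrinsics"];P=c["pose"]
    d=np.linalg.inv(K)@np.array([uv[0],uv[1],1.]);return P[:3,3],P[:3,:3]@d
def at_z(o,d,z): return (o+d*(z-o[2])/d[2])[:2]
def wpix(P,c,o=None):
    "world points -> wrist pixels"
    o=o or bot.get_obs();T=np.eye(4);T[:3,:3]=R.from_euler("xyz",o["tcp_rot"],degrees=True).as_matrix();T[:3,3]=o["ee_pos"]
    T=T@c["T_tool_cam"];p=(np.asarray(P)-T[:3,3])@T[:3,:3];r=np.hypot(p[:,0],p[:,1]);th=np.arctan2(r,p[:,2]);K=c["intrinsics"]
    return np.c_[K[0,2]+K[0,0]*th*p[:,0]/r,K[1,2]+K[1,1]*th*p[:,1]/r]
def wray(uv,c,o):
    T=np.eye(4);T[:3,:3]=R.from_euler("xyz",o["tcp_rot"],degrees=True).as_matrix();T[:3,3]=o["ee_pos"]
    T=T@c["T_tool_cam"];K=c["intrinsics"];a=np.array([(uv[0]-K[0,2])/K[0,0],(uv[1]-K[1,2])/K[1,1]]);th=np.hypot(*a)
    d=np.r_[a/max(th,1e-9)*np.sin(th),np.cos(th)];return T[:3,3],T[:3,:3]@d
E
python3 - <<'E'
from h import *
im=cv2.imread("pics/top0.png");cv2.imwrite("pics/topc.png",cv2.resize(im[105:275,140:470],None,fx=2.4,fy=2.4,interpolation=cv2.INTER_CUBIC))
hsv=cv2.cvtColor(im,cv2.COLOR_BGR2HSV);m=cv2.inRange(hsv,(105,120,60),(125,255,255));m=cv2.morphologyEx(m,cv2.MORPH_CLOSE,np.ones((5,5)))
for c in cv2.findContours(m,0,2)[0]:
    if cv2.contourArea(c)<500: continue
    # blue edges -> at bench height approx rim 
    f=m*0;cv2.drawContours(f,[c],-1,255,-1)
    f=cv2.morphologyEx(f,cv2.MORPH_OPEN,np.ones((41,41)))  # pocket only
    cc=cv2.findContours(f,0,2)[0]
    if not cc: print("none",cv2.boundingRect(c));continue
    box=cv2.minAreaRect(max(cc,key=cv2.contourArea));w=np.array([at_z(*cam_ray("top",p),.027) for p in cv2.boxPoints(box)])
    print(np.round(box[0],1),"world",w.mean(0).round(4),"sides",np.linalg.norm(w[1]-w[0]).round(3),np.linalg.norm(w[2]-w[1]).round(3),"edge deg",np.degrees(np.arctan2(*(w[1]-w[0])[::-1])).round(1))
print("tray",at_z(*cam_ray("top",(431.5,226.5)),.0165))
for n,u in (("side",(322,166)),):print(at_z(*cam_ray(n,u),.01))
for t,u in dict(elbow=(246,141),tee=(374,145),union=(304,220.5),cap=(178,211)).items(): print(t,at_z(*cam_ray("top",u),.02))
print(bot.get_calibration("wrist"))
E
```

```text
[302. 221.] world [0.4641 0.0066] sides 0.124 0.105 edge deg -88.6
[174. 213.] world [0.4759 0.3106] sides 0.105 0.124 edge deg 3.3
none (343, 122, 57, 72)
[245.5 141.5] world [0.6549 0.1467] sides 0.102 0.124 edge deg 2.2
tray [ 0.45918943 -0.30539874]
[ 0.46390445 -0.29373378]
elbow [0.65784581 0.14590705]
tee [ 0.65610906 -0.16719324]
union [0.46591647 0.00147477]
cap [0.48153268 0.30260983]
{'intrinsics': array([[325.1922621 ,   0.        , 280.78540497],
       [  0.        , 325.1922621 , 216.22383849],
       [  0.        ,   0.        ,   1.        ]]), 'T_tool_cam': array([[ 2.21616755e-04, -9.61810617e-01, -2.73715705e-01,
         6.97924874e-02],
       [ 9.99999860e-01,  8.14820937e-05,  5.23340016e-04,
         1.68359358e-04],
       [-4.81051055e-04, -2.73715783e-01,  9.61810501e-01,
        -1.41464793e-01],
       [ 0.00000000e+00,  0.00000000e+00,  0.00000000e+00,
         1.00000000e+00]])}
```

View pics/topc.png

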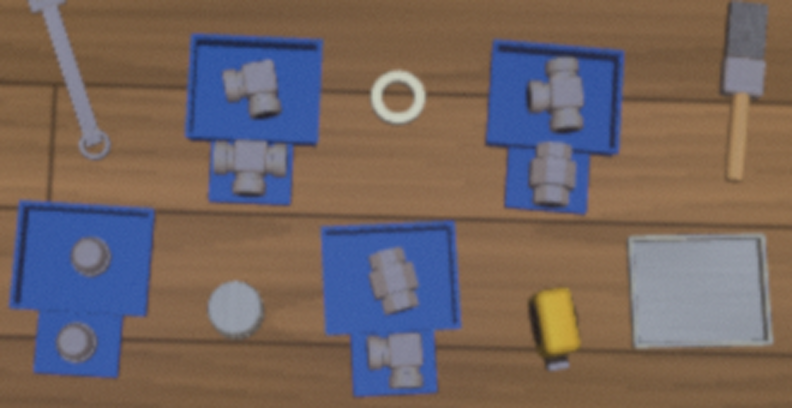

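Reading: the bin at (246,143) has a T specimen and holds the elbow. The bin at (371,146) has a union specimen and holds the tee. The bin at (303,220) has an L specimen and holds the union. The three loose grey fittings inside the pockets are the ones meant; the purple elbows, and the stock in the crate, are not. Next I move over the middle and use the wrist camera.

```bash
python3 -m pendant '[[[0,0,0,0,0,0.104,100],[0,0,0,0,0,0.104,100],[0,0,0,0,0,0.104,100],[0,0,0,0,0,0.104,100],[0,-3.6,0,0,0,0,100]]]'
python3 -m pendant '[[[2.1,-3.5,0,0,0,0,100],[2.1,-3.5,0,0,0,0,100],[2.1,-3.5,0,0,0,0,100],[2.1,-3.5,0,0,0,0,100],[2.1,-3.5,0,0,0,0,100]]]'
python3 -m pendant '[[[2.1,-3.5,0,0,0,0,100],[2.1,-3.5,0,0,0,0,100],[2.1,-3.5,0,0,0,0,100],[2.1,-3.5,0,0,0,0,100],[2.1,-3.5,0,0,0,0,100]]]'
```

```text
time: 1.42
ee_pos: [0.2227, -0.47, 0.2285]
tcp_rot: [-179.9, 0.1, -1.3]
wrist_force: [1.0, -0.4, 0.7]
opening: 0.0853
time: 1.83
ee_pos: [0.3307, -0.2933, 0.2273]
tcp_rot: [-179.8, 0.2, -1.9]
wrist_force: [0.8, -0.5, 0.3]
opening: 0.0853
time: 2.25
ee_pos: [0.4419, -0.1166, 0.229]
tcp_rot: [-179.9, -0.1, -2.0]
wrist_force: [0.2, -1.1, 0.5]
opening: 0.0852
```

```bash
python3 -m pendant '[[[2,-3,0,0,0,0,100],[2,-3,0,0,0,0,100],[2,-3,0,0,0,0,100],[1,-2,0,0,0,-0.03,100],[0,0,0,0,0,0,100]]]'
python3 - <<'E'
from h import *
o=bot.get_obs();c=bot.get_calibration("wrist");im=bot.camera("wrist");cv2.imwrite("pics/w1.png",im[...,::-1])
print(o["ee_pos"],o["tcp_rot"])
for t in ["elbow","tee","union","cap","bin_elbow","bin_tee","bin_union","bin_cap","tray"]:
    z={"union":.025,"elbow":.003,"tee":.003}.get(t,0)
    print(t,[(np.round(m["uv"],1).tolist(),at_z(*wray(m["uv"],c,o),z).round(4).tolist(),round(m["confidence"],2)) for m in bot.mark_of("wrist",t)])
E
```

```text
time: 2.67
ee_pos: [0.5208, 0.0035, 0.2291]
tcp_rot: [-179.8, -0.2, 0.3]
wrist_force: [-0.3, 0.4, 0.2]
opening: 0.0857
[0.52075568 0.00347205 0.2291357 ] [-179.84010476   -0.18957438    0.33431156]
elbow [([158.5, 79.8], [0.6509, 0.1471], 0.89), ([4.0, 252.9], [0.4205, 0.4628], 0.6)]
tee [([416.2, 79.1], [0.6553, -0.1545], 0.61)]
union [([283.4, 240.2], [0.4649, 0.0006], 0.66)]
cap [([64.1, 217.6], [0.4819, 0.3075], 0.58)]
bin_elbow []
bin_tee [([159.0, 69.8], [0.6636, 0.1478], 0.55)]
bin_union [([419.2, 79.6], [0.6557, -0.1598], 0.97)]
bin_cap [([65.0, 218.4], [0.4808, 0.306], 0.82)]
tray [([499.9, 231.8], [0.465, -0.3087], 0.75), ([418.7, 76.8], [0.6591, -0.1591], 0.48)]
```

View pics/w1.png

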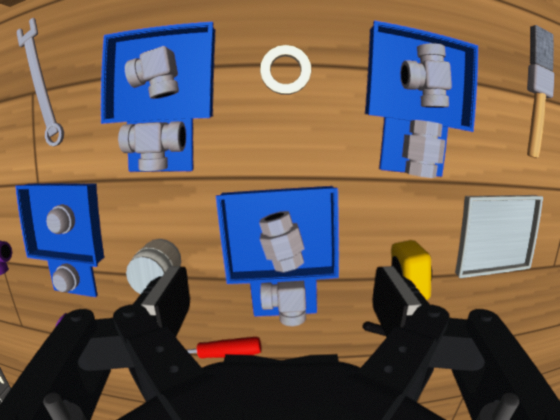

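```bash
cat >> h.py <<'E'
def cyl(a,b,r,n=8,ph=22.5):
    "prism from a to b, circumradius for flats r"
    a,b=np.array(a,float),np.array(b,float);u=(b-a)/np.linalg.norm(b-a);v=np.array([0,0,1.]);w=np.cross(u,v);t=np.radians(ph)+np.arange(n)*2*np.pi/n
    ring=np.outer(np.cos(t),v)+np.outer(np.sin(t),w);return np.r_[a+ring*r,b+ring*r]
def box(x0,x1,y0,y1,z0,z1): return np.array([[x,y,z] for x in(x0,x1) for y in(y0,y1) for z in(z0,z1)])
c8=np.cos(np.pi/8);m=.001
PARTS={"elbow":[cyl([.0095,-.0095,.017],[-.0265,-.0095,.017],.017,24),cyl([.0095,-.0095,.017],[.0095,.0265,.017],.017,24),box(-.007,.026,-.026,.007,.001,.033)],
"tee":[cyl([-.036,-.0095,.017],[.036,-.0095,.017],.017,24),cyl([0,-.0095,.017],[0,.0265,.017],.017,24),box(-.0165,.0165,-.026,.007,.001,.033)],
"union":[cyl([-.03,0,0],[.03,0,0],.017/c8),cyl([-.013,0,0],[.013,0,0],.022/c8)]}
Z={"elbow":.003,"tee":.003,"union":.025}
def render(name,p,z,c,o):
    im=np.zeros((420,560),np.uint8);Rz=R.from_euler("z",p[2]).as_matrix()
    for P in PARTS[name]:
        w=P@Rz.T+[p[0],p[1],z];cv2.fillConvexPoly(im,cv2.convexHull(np.round(wpix(w,c,o)*16).astype(np.int32)),255,cv2.LINE_AA,4)
    return im/255.
def fit(name,guess,c,o,z=None,mask=None):
    "guess x,y,yaw(rad); multi-start IoU fit to the network's mask nearest the guess"
    from scipy.optimize import minimize
    z=Z[name] if z is None else z;g=wpix([[guess[0],guess[1],z+.01]],c,o)[0]
    ms=[x for x in bot.masks_of("wrist",name)] if mask is None else [dict(pixels=mask,confidence=1)]
    ms=sorted(ms,key=lambda x:np.hypot(*(np.argwhere(x["pixels"]).mean(0)[::-1]-g)))
    M=ms[0]["pixels"].astype(float);best=None
    def f(q):
        r=render(name,[q[0]/100,q[1]/100,q[2]],z,c,o);return 1-np.minimum(r,M).sum()/np.maximum(r,M).sum()
    for dy in (-.5,-.2,0,.2,.5):
        x0=np.array([guess[0]*100,guess[1]*100,guess[2]+dy])
        s=minimize(f,x0,method="Nelder-Mead",options=dict(initial_simplex=np.r_[[x0],x0+np.diag([.5,.5,.15])],xatol=.01,fatol=1e-4))
        if best is None or s.fun<best.fun: best=s
    p=np.r_[best.x[:2]/100,best.x[2]];return p,1-best.fun,M.sum(),ms[0]["confidence"],M
E
python3 - <<'E'
from h import *
o=bot.get_obs();c=bot.get_calibration("wrist");im=bot.camera("wrist")[...,::-1].copy()
for n,g in dict(elbow=(.655,.147,.3),tee=(.655,-.158,0),union=(.465,.001,.2)).items():
    p,i,a,cf,M=fit(n,g,c,o);print(n,p[:2].round(4),np.degrees(p[2]).round(1),"IoU",round(i,3),a,cf)
    cv2.drawContours(im,cv2.findContours((render(n,p,Z[n],c,o)>.5).astype(np.uint8),0,2)[0],-1,(0,255,0),1)
B=box(-.049,.049,-.062,.062,.027,.027)[[0,2,6,4]]
for b in((.655,.147,.04),(.655,-.158,-.04),(.464,.004,.02),(.465,-.306,0)):
    w=B@R.from_euler("z",b[2]).as_matrix().T+[b[0],b[1],0]
    cv2.polylines(im,[np.round(wpix(w,c,o)).astype(int)],True,(0,255,255),1)
cv2.imwrite("pics/w1f.png",cv2.resize(im[10:345],None,fx=1.42,fy=1.42,interpolation=cv2.INTER_CUBIC))
E
```

```text
elbow [0.6551 0.1484] 8.4 IoU 0.879 1963.0 0.64
tee [ 0.6582 -0.1593] 6.3 IoU 0.878 2318.0 0.61
union [0.464  0.0033] 16.8 IoU 0.945 2058.0 0.87
```

View pics/w1f.png

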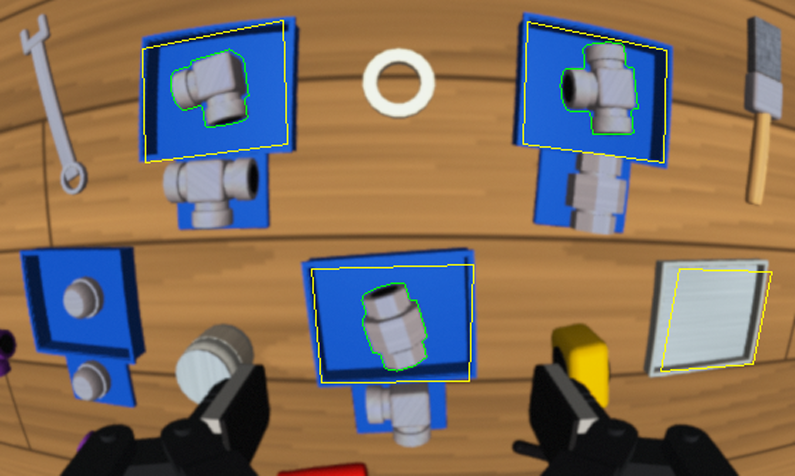

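The fits (green) sit on the elbow, tee and union. The bin_elbow centre is about (0.468,0.004), bin_tee (0.656,0.147), bin_union (0.656,-0.157), and the tray about (0.463,-0.300). I park the union first.

```bash
python3 -m pendant '[[[-3,0,0,0,0,0,75],[-2.7,0,0,0,0,0,75],[0,0,3,0,0,-0.096,75],[0,0,3,0,0,-0.096,75],[0,0,3,0,0,-0.096,75]]]'
python3 - <<'E'
from h import *
o=bot.get_obs();c=bot.get_calibration("wrist");im=bot.camera("wrist")
p,i,a,cf,M=fit("union",(.464,.0033,.29),c,o);print(p[:2],np.degrees(p[2]),i,a,cf);print(o["ee_pos"],o["tcp_rot"],o["opening"])
d=R.from_euler("xyz",o["tcp_rot"],degrees=True).inv().apply([*(p[:2]-o["ee_pos"][:2]),0]);print("tool shift cm",d*100)
E
```

```text
time: 3.78
ee_pos: [0.4636, -0.0003, 0.1419]
tcp_rot: [179.9, -0.7, 16.9]
wrist_force: [0.0, 0.1, -0.1]
opening: 0.064
[0.46378389 0.00251264] 17.4872290350091 0.9528434636034091 3791.0 0.67
[ 4.63573560e-01 -2.64438344e-04  1.41935984e-01] [179.89375892  -0.73690744  16.87109603] 0.06396457836838883
tool shift cm [ 0.10071521 -0.25965278  0.00081395]
```

```bash
python3 -m pendant '[[[0.1,-0.26,1.5,0,-0.012,0,75],[0,0,3,0,0,0,75],[0,0,3,0,0,0,75],[0,0,3,0,0,0,75],[0,0,0,0,0,0,75]]]' 50
python3 -m pendant '[[[0,0,2,0,0,0,75],[0,0,0.9,0,0,0,75],[0,0,0,0,0,0,75]]]'
```

```text
time: 4.3
ee_pos: [0.4651, 0.0029, 0.0364]
tcp_rot: [179.9, 0.1, 15.7]
wrist_force: [-1.1, -0.6, -0.8]
opening: 0.0644
time: 4.55
ee_pos: [0.4678, 0.0032, 0.0115]
tcp_rot: [179.8, -0.1, 15.3]
wrist_force: [-0.5, 0.0, 0.0]
opening: 0.0643
```

```bash
python3 -m pendant '[[[-0.35,0.05,0.4,0,0,-0.03,75],[0,0,0,0,0,0,20],[0,0,0,0,0,0,20],[0,0,0,0,0,0,20],[0,0,0,0,0,0,20]]]' 50
python3 -m pendant '[[[0,0,0,0,0,0,20],[0,0,0,0,0,0,20]]]'
```

```text
time: 4.97
ee_pos: [0.4688, 0.002, 0.0154]
tcp_rot: [179.7, -0.5, 16.7]
wrist_force: [0.6, -0.5, -3.6]
opening: 0.0428
time: 5.13
ee_pos: [0.4692, 0.002, 0.0163]
tcp_rot: [179.7, -0.5, 16.7]
wrist_force: [0.4, -0.1, -2.9]
opening: 0.0433
```

```bash
python3 -m pendant '[[[0,0,-2,0,0,0,20],[0,0,-3,0,0,0,20],[0,0,-3,0,0,0,20],[0,0,-2,0,0,0,20],[0,0,0,0,0,0,20]]]'
```

```text
time: 5.55
ee_pos: [0.4658, 0.0023, 0.1177]
tcp_rot: [179.8, -0.1, 16.6]
wrist_force: [0.4, 0.3, -3.1]
opening: 0.043
```

```bash
python3 -m pendant '[[[0,0,0,0,0,0.096,20],[0,0,0,0,0,0.096,20],[0,0,0,0,0,0.096,20],[0,3.5,0,0,0,0,20],[0,3.5,0,0,0,0,20]]]'
python3 -m pendant '[[[0,3.5,0,0,0,0,20],[0,3.5,0,0,0,0,20],[0,3.5,0,0,0,0,20],[0,3.5,0,0,0,0,20],[0,3.5,0,0,0,0,20]]]'
python3 -m pendant '[[[0,3.5,0,0,0,0,20],[0,2.2,0,0,0,0,20],[0,0,0,0,0,0,20]]]'
python3 - <<'E'
from h import *
o=bot.get_obs();c=bot.get_calibration("wrist");im=bot.camera("wrist")[...,::-1].copy();print(o["ee_pos"],o["tcp_rot"],o["opening"])
for t in(.463,-.300),:
  for z,s in((.0165,1),(.003,0)):
    w=np.array([[x,y,z] for x,y in((-.052,-.065),(-.052,.065),(.052,.065),(.052,-.065))])+[*t,0]
    cv2.polylines(im,[np.round(wpix(w,c,o)).astype(int)],True,(0,255,255*s),1)
cv2.imwrite("pics/w2.png",im)
E
```

```text
time: 5.97
ee_pos: [0.4661, -0.0668, 0.1146]
tcp_rot: [-179.9, -0.2, 0.4]
wrist_force: [1.2, -0.8, -3.9]
opening: 0.0429
time: 6.38
ee_pos: [0.4647, -0.248, 0.1073]
tcp_rot: [-179.8, 0.1, 0.6]
wrist_force: [0.9, -0.7, -2.0]
opening: 0.0431
time: 6.63
ee_pos: [0.463, -0.313, 0.1018]
tcp_rot: [-179.7, 0.3, 0.3]
wrist_force: [-0.1, 0.8, -2.5]
opening: 0.0432
[ 0.46295774 -0.3130392   0.10175233] [-179.72291005    0.33690293    0.29546719] 0.04323473603322576
```

View pics/w2.png

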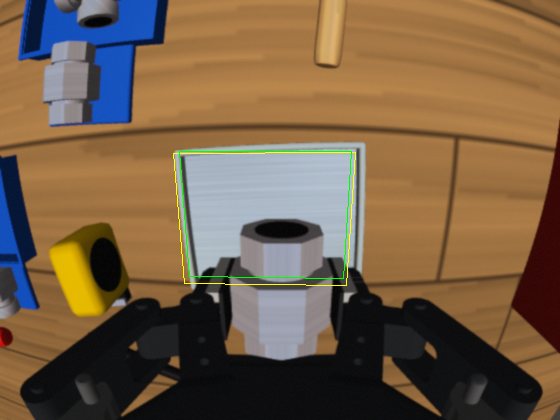

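The tray is at about (0.465,-0.303), with the union held upright on its flats over it. Lowering.

```bash
python3 -m pendant '[[[0,-0.9,2.5,0,0,0,20],[0,0,2.5,0,0,0,20],[0,0,2,0,0,0,20],[0,0,0.8,0,0,0,20],[0,0,0,0,0,0,20]]]'
python3 -m pendant '[[[0,0,0.3,0,0,0,20],[0,0,0,0,0,0,20]]]'
python3 -m pendant '[[[0,0,0.3,0,0,0,20],[0,0,0,0,0,0,20]]]'
```

```text
time: 7.1
ee_pos: [0.4609, -0.2988, 0.0169]
tcp_rot: [-179.5, 0.5, 0.3]
wrist_force: [-0.3, -0.3, -3.6]
opening: 0.0427
time: 7.27
ee_pos: [0.4608, -0.2976, 0.0139]
tcp_rot: [-179.4, 0.6, 0.3]
wrist_force: [0.7, -0.4, -3.5]
opening: 0.043
time: 7.43
ee_pos: [0.4622, -0.2981, 0.0143]
tcp_rot: [-179.6, 0.4, 0.3]
wrist_force: [1.0, -0.2, -3.4]
opening: 0.043
```

```bash
python3 -m pendant '[[[0,0,0.5,0,0,0,20],[0,0,0.2,0,0,0,20],[0,0,0,0,0,0,20]]]'
```

```text
time: 7.68
ee_pos: [0.4647, -0.2995, 0.0142]
tcp_rot: [-179.9, -0.0, 0.4]
wrist_force: [-0.0, 0.5, -3.6]
opening: 0.043
```

```bash
python3 -m pendant '[[[0,0,0.8,0,0,0,20]]]'; python3 -m pendant '[[[0,0,0.8,0,0,0,20]]]'
```

```text
time: 7.77
ee_pos: [0.4667, -0.2999, 0.0113]
tcp_rot: [-180.0, -0.4, 0.4]
wrist_force: [-18.1, 12.4, 76.8]
opening: 0.0432
time: 7.85
ee_pos: [0.4682, -0.3, 0.0106]
tcp_rot: [180.0, -0.7, 0.4]
wrist_force: [-28.5, 15.5, 81.1]
opening: 0.0429
```

```bash
python3 -m pendant '[[[0,0,-0.3,0,0,0,20],[0,0,0,0,0,0,68],[0,0,0,0,0,0,68],[0,0,0,0,0,0,68],[0,0,0,0,0,0,68]]]'; python3 -m pendant '[[[0,0,-2,0,0,0,68],[0,0,-3,0,0,0,68],[0,0,-3,0,0,0,68],[0,0,-3,0,0,0,68],[0,0,0,0,0,0,68]]]'
python3 - <<'E'
from h import *
o=bot.get_obs();c=bot.get_calibration("wrist");im=bot.camera("wrist");cv2.imwrite("pics/w3.png",im[...,::-1])
p,i,a,cf,M=fit("union",(.465,-.299,.0),c,o);print(p[:2],np.degrees(p[2]),i,a,cf)
E
```

```text
time: 8.27
ee_pos: [0.4709, -0.3013, 0.0183]
tcp_rot: [179.7, -1.1, 0.4]
wrist_force: [0.2, -0.5, -0.1]
opening: 0.0578
time: 8.68
ee_pos: [0.4664, -0.2995, 0.1258]
tcp_rot: [-180.0, -0.6, 0.4]
wrist_force: [0.2, -0.1, 0.1]
opening: 0.0582
[ 0.465 -0.299] -28.64788975654116 0.0 1968.0 0.5
```

View pics/w3.png

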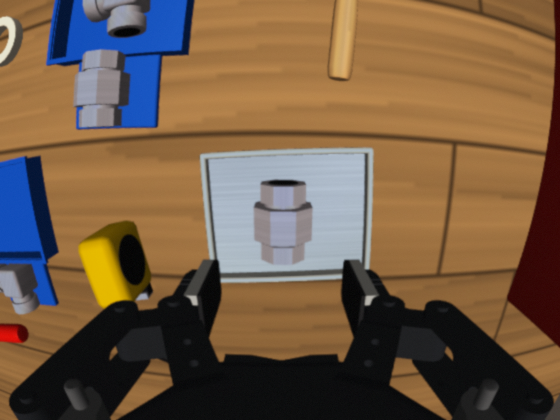

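The union lies upright and released in the tray at pixel (283,222). Next the elbow.

```bash
python3 -m pendant '[[[1.5,-3.7,-0.3,0,0,0,80],[1.5,-3.7,-0.3,0,0,0,80],[1.5,-3.7,-0.3,0,0,0,80],[1.5,-3.7,-0.3,0,0,0,80],[1.5,-3.7,-0.3,0,0,0,80]]]'
python3 -m pendant '[[[1.5,-3.7,-0.3,0,0,0,80],[1.5,-3.7,-0.3,0,0,0,80],[1.5,-3.7,-0.3,0,0,0,80],[1.5,-3.7,0,0,0,0,80],[1.5,-3.7,0,0,0,0,80]]]'
python3 -m pendant '[[[1.5,-3.7,0,0,0,0,80],[1.5,-3.7,0,0,0,-0.07,80],[0,0,0,0,0,-0.07,80],[0,0,0,0,0,0,80]]]'
cat >> h.py <<'E'
def aim(name,guess,off=0.,look=True):
    "fit part in wrist picture, print tool shift to its grip point (x offset off)"
    o=bot.get_obs();c=bot.get_calibration("wrist");im=bot.camera("wrist")[...,::-1].copy()
    p,i,a,cf,M=fit(name,guess,c,o)
    g=p[:2]+off*np.array([np.cos(p[2]),np.sin(p[2])])
    d=R.from_euler("xyz",o["tcp_rot"],degrees=True).inv().apply([*(g-o["ee_pos"][:2]),0])
    print(name,p[:2].round(4),np.degrees(p[2]).round(1),"IoU",round(i,3),a,cf,"| tcp",o["ee_pos"].round(4),o["tcp_rot"].round(1),"| shift cm",(d*100).round(2),"az",round(np.radians(o["tcp_rot"][2])-p[2],3))
    cv2.drawContours(im,cv2.findContours((render(name,p,Z[name],c,o)>.5).astype(np.uint8),0,2)[0],-1,(0,255,0),1)
    return im
E
python3 - <<'E'
from h import *
cv2.imwrite("pics/w4.png",aim("elbow",(.655,.148,.15),.002))
E
```

```text
time: 9.2
ee_pos: [0.5369, -0.1135, 0.1276]
tcp_rot: [-179.7, 0.3, -0.4]
wrist_force: [0.9, -1.1, -0.4]
opening: 0.0684
time: 9.62
ee_pos: [0.6114, 0.0479, 0.1283]
tcp_rot: [-178.1, 1.0, 3.7]
wrist_force: [0.8, -0.3, -0.3]
opening: 0.0681
time: 9.95
ee_pos: [0.6373, 0.116, 0.1202]
tcp_rot: [-177.1, 1.2, 14.1]
wrist_force: [-1.0, -0.1, -0.1]
opening: 0.0682
elbow [0.6549 0.148 ] 10.6 IoU 0.909 4399.0 0.97 | tcp [0.6373 0.116  0.1202] [-177.1    1.2   14.1] | shift cm [ 2.68 -2.67  0.08] az 0.061
```

View pics/w4.png

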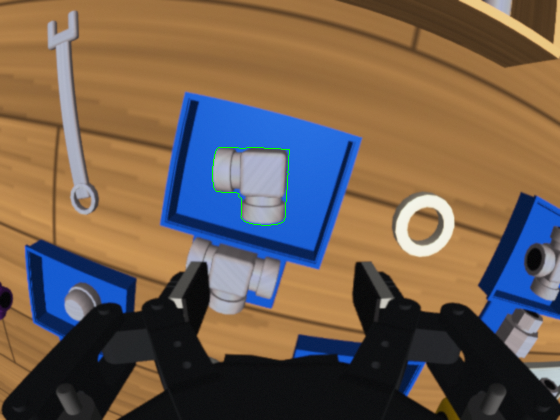

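```bash
python3 -m pendant '[[[1.4,-1.3,0.5,-0.05,0.021,0.061,78],[1.3,-1.3,0.5,0,0,0,78],[0,0,0,0,0,0,78]]]'
python3 - <<'E'
from h import *
aim("elbow",(.655,.148,.18),.002)
E
```

```text
time: 10.3
ee_pos: [0.6596, 0.1316, 0.1092]
tcp_rot: [-179.7, 0.2, 11.2]
wrist_force: [-0.7, 0.0, 0.6]
opening: 0.0667
elbow [0.654  0.1485] 10.7 IoU 0.88 4491.0 0.94 | tcp [0.6596 0.1316 0.1092] [-179.7    0.2   11.2] | shift cm [-0.02 -1.77  0.01] az 0.008
```

```bash
python3 -m pendant '[[[0,-1.77,1,0,0,0.008,78],[0,0,2.5,0,0,0,78],[0,0,2,0,0,0,78],[0,0,0,0,0,0,78]]]'
python3 - <<'E'
from h import *
aim("elbow",(.655,.148,.18),.002)
E
```

```text
time: 10.73
ee_pos: [0.6562, 0.1366, 0.0551]
tcp_rot: [-179.1, 0.0, 11.4]
wrist_force: [0.3, -0.3, -1.3]
opening: 0.0668
elbow [0.654  0.1486] 11.2 IoU 0.905 7566.0 0.55 | tcp [0.6562 0.1366 0.0551] [-179.1    0.    11.4] | shift cm [ 0.22 -1.22  0.02] az 0.003
```

```bash
python3 -m pendant '[[[0.2,-1.2,0,-0.015,0,0,78],[0,0,0,0,0,0,78],[0,0,0,0,0,0,78]]]'
```

```text
time: 11.08
ee_pos: [0.6597, 0.1428, 0.0631]
tcp_rot: [-179.8, -0.4, 12.1]
wrist_force: [1.1, 0.1, 0.1]
opening: 0.0665
```

```bash
python3 -m pendant '[[[-0.2,-0.9,1.5,0,0,0.015,78],[0,-0.3,1.5,0,0,0,78]]]'; python3 -m pendant '[[[0,0,0.6,0,0,0,78]]]'
```

```text
time: 11.25
ee_pos: [0.6603, 0.1466, 0.0386]
tcp_rot: [-179.4, -1.0, 12.2]
wrist_force: [-0.6, -0.4, -0.0]
opening: 0.0667
time: 11.33
ee_pos: [0.6603, 0.1469, 0.0321]
tcp_rot: [-179.4, -1.0, 12.3]
wrist_force: [-0.1, 0.5, 0.4]
opening: 0.0665
```

```bash
python3 -m pendant '[[[-0.4,-0.2,1.3,0,-0.018,0.02,78],[0,0,0.7,0,0,0,78],[0,0,0.3,0,0,0,78]]]'; python3 -m pendant '[[[0,0,0.2,0,0,0,25],[0,0,0.2,0,0,0,25],[0,0,0,0,0,0,25],[0,0,0,0,0,0,25],[0,0,0,0,0,0,25]]]' 50
```

```text
time: 11.58
ee_pos: [0.6578, 0.142, 0.0088]
tcp_rot: [-179.1, 0.1, 11.8]
wrist_force: [0.6, 0.5, -0.3]
opening: 0.0664
time: 12.0
ee_pos: [0.6584, 0.1417, 0.007]
tcp_rot: [-179.0, 0.0, 11.7]
wrist_force: [0.9, 0.3, -2.0]
opening: 0.0517
```

```bash
python3 -m pendant '[[[0,0,-1.5,0,0,0,25],[0,0,-3,0,0,0,25],[0,0,-3,0,0,0.08,25],[0,0,-2.5,0,0,0.08,25],[-3,2.2,0,0,0,0,25]]]'; python3 -m pendant '[[[-3,2.2,0,0,0,0,25],[-3,2.2,0,0,0,0,25],[-3,2.2,0,0,0,0,25],[-3,2.2,0,0,0,0,25],[-3,2.2,0,0,0,0,25]]]'
python3 - <<'E'
from h import *
o=bot.get_obs();c=bot.get_calibration("wrist");im=bot.camera("wrist")[...,::-1].copy();print(o["ee_pos"],o["tcp_rot"],o["opening"])
for a in (0,):
    t=(.468,.004)
    w=np.array([[x,y,.027] for x,y in((-.049,-.062),(-.049,.062),(.049,.062),(.049,-.062))])+[*t,0]
    cv2.polylines(im,[np.round(wpix(w,c,o)).astype(int)],True,(0,255,255),1)
cv2.imwrite("pics/w5.png",im)
E
```

```text
time: 12.42
ee_pos: [0.6396, 0.0741, 0.1056]
tcp_rot: [-177.2, 0.5, 7.3]
wrist_force: [-0.5, -0.3, -0.4]
opening: 0.0518
time: 12.83
ee_pos: [0.5017, -0.059, 0.1018]
tcp_rot: [-177.2, 0.3, 7.3]
wrist_force: [0.9, -0.5, -1.5]
opening: 0.0519
[ 0.50170774 -0.05896397  0.10176586] [-177.23541514    0.28140012    7.31635221] 0.05188248807377545
```

View pics/w5.png

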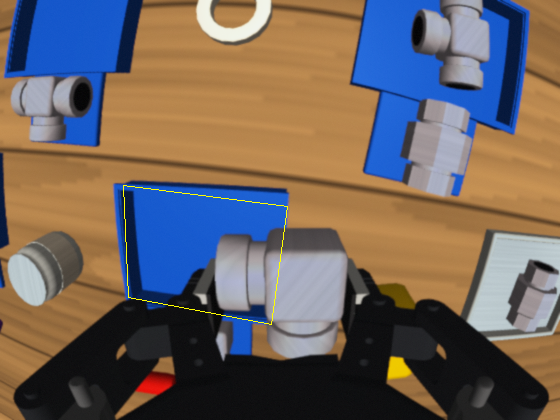

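```bash
python3 -m pendant '[[[0,0,0,-0.048,0.005,0.09,25],[-1.6,-3.2,0,0,0,0,25],[-1.6,-3.2,0,0,0,0,25],[0,0,0,0,0,0,25]]]'
```

```text
time: 13.22
ee_pos: [0.4596, -0.0027, 0.1013]
tcp_rot: [179.7, 0.3, 1.1]
wrist_force: [0.3, 0.6, -1.7]
opening: 0.0516
```

```bash
python3 -m pendant '[[[0.7,-0.7,2.5,0,0,0,25],[0,0,2.5,0,0,0,25],[0,0,2,0,0,0,25],[0,0,1,0,0,0,25],[0,0,0,0,0,0,25]]]'; python3 -m pendant '[[[0,0,0.5,0,0,0,25]]]';  python3 -m pendant '[[[0,0,0.4,0,0,0,25]]]'
```

```text
time: 13.63
ee_pos: [0.4673, 0.006, 0.0206]
tcp_rot: [179.7, -0.1, 1.3]
wrist_force: [-0.2, -0.4, -2.4]
opening: 0.0516
time: 13.72
ee_pos: [0.4678, 0.0059, 0.0163]
tcp_rot: [179.7, -0.1, 1.3]
wrist_force: [0.4, 0.5, -1.6]
opening: 0.0517
time: 13.8
ee_pos: [0.468, 0.0057, 0.0125]
tcp_rot: [179.7, -0.1, 1.2]
wrist_force: [0.5, 0.4, -1.4]
opening: 0.0517
```

```bash
python3 -m pendant '[[[0,0,0.4,0,0,0,25]]]'; python3 -m pendant '[[[0,0,0.2,0,0,0,25]]]'
```

```text
time: 13.88
ee_pos: [0.4686, 0.0055, 0.009]
tcp_rot: [179.7, -0.2, 1.2]
wrist_force: [1.1, 0.7, -3.2]
opening: 0.0516
time: 13.97
ee_pos: [0.4689, 0.0054, 0.0071]
tcp_rot: [179.7, -0.2, 1.2]
wrist_force: [0.2, -0.1, -1.8]
opening: 0.0515
```

```bash
python3 -m pendant '[[[0,0,0.2,0,0,0,25],[0,0,0,0,0,0,78],[0,0,0,0,0,0,78],[0,0,0,0,0,0,78]]]'; python3 -m pendant '[[[0,0,-2,0,0,0,78],[0,0,-3,0,0,0,78],[0,0,-3,0,0,0,78],[0,0,-3,0,0,0,78],[0,0,0,0,0,0,78]]]'
python3 - <<'E'
from h import *
cv2.imwrite("pics/w6.png",aim("elbow",(.468,.0055,.0)))
E
```

```text
time: 14.3
ee_pos: [0.4706, 0.0051, 0.0074]
tcp_rot: [179.7, -0.4, 1.2]
wrist_force: [-0.8, 0.3, -0.4]
opening: 0.0668
time: 14.72
ee_pos: [0.4685, 0.0056, 0.121]
tcp_rot: [179.7, -0.3, 1.2]
wrist_force: [0.3, -0.2, 0.3]
opening: 0.0669
elbow [0.4675 0.0053] 3.0 IoU 0.868 4053.0 0.76 | tcp [0.4685 0.0056 0.121 ] [179.7  -0.3   1.2] | shift cm [-0.1   0.04 -0.  ] az -0.032
```

View pics/w6.png

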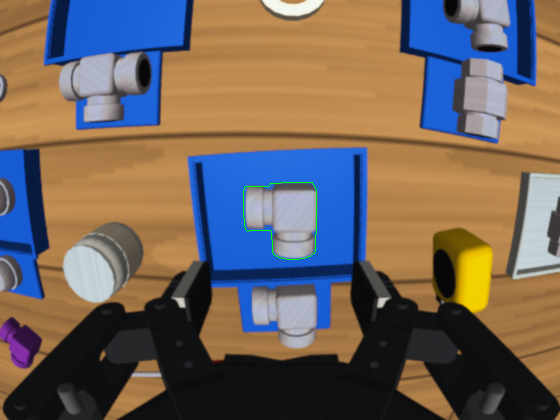

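Elbow lies flat and centred in the L bin, at (282,220). Now the tee.

```bash
python3 -m pendant '[[[2.9,2.5,0,0,0,0,78],[2.9,2.5,0,0,0,0,78],[2.9,2.5,0,0,0,0,78],[2.9,2.5,0,0,0,0,78],[2.9,2.5,0,0,0,0,78]]]'; python3 -m pendant '[[[2.4,2.2,0,0,0,-0.04,78],[0,0,0,0,0,-0.03,78],[0,0,0,0,0,0,78]]]'
python3 - <<'E'
from h import *
cv2.imwrite("pics/w7.png",aim("tee",(.658,-.159,.1)))
E
```

```text
time: 15.23
ee_pos: [0.6141, -0.1164, 0.1114]
tcp_rot: [179.8, 0.3, 1.6]
wrist_force: [1.0, 1.2, 0.4]
opening: 0.0665
time: 15.48
ee_pos: [0.6421, -0.1438, 0.1019]
tcp_rot: [179.9, 0.8, 5.5]
wrist_force: [-1.3, -0.9, -0.3]
opening: 0.0668
tee [ 0.6582 -0.1592] 4.3 IoU 0.892 6077.0 0.9 | tcp [ 0.6421 -0.1438  0.1019] [179.9   0.8   5.5] | shift cm [ 1.45  1.69 -0.02] az 0.022
```

View pics/w7.png

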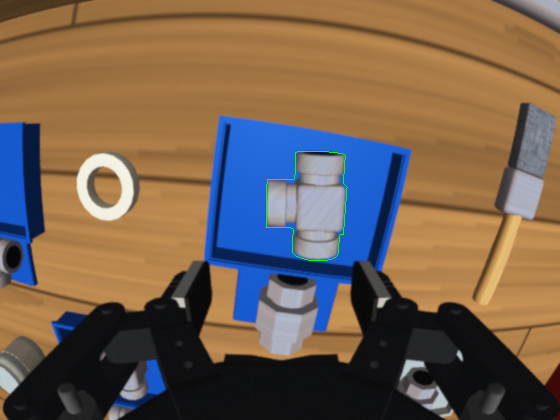

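```bash
python3 -m pendant '[[[1.45,1.7,1,0,0.014,0.02,78],[0,0,1.5,0,0,0,78],[0,0,1.5,0,0,0,78]]]'
python3 - <<'E'
from h import *
aim("tee",(.658,-.159,.08))
E
```

```text
time: 15.83
ee_pos: [0.6576, -0.1569, 0.0648]
tcp_rot: [179.9, -0.3, 4.2]
wrist_force: [-0.4, -0.2, -0.6]
opening: 0.0668
tee [ 0.6584 -0.1594] 3.7 IoU 0.913 8367.0 0.64 | tcp [ 0.6576 -0.1569  0.0648] [179.9  -0.3   4.2] | shift cm [0.06 0.26 0.  ] az 0.009
```

```bash
python3 -m pendant '[[[0.1,0.3,1.5,0,0,0,78],[0,0,2,0,0,0,78],[0,0,1,0,0,0,78],[0,0,0.6,0,0,0,78]]]'; python3 -m pendant '[[[0,0,0.4,0,0,0,78]]]'
```

```text
time: 16.27
ee_pos: [0.6573, -0.157, 0.0159]
tcp_rot: [179.8, -0.4, 4.3]
wrist_force: [-1.2, -0.5, -0.0]
opening: 0.0663
time: 16.35
ee_pos: [0.657, -0.1565, 0.012]
tcp_rot: [179.8, -0.4, 4.3]
wrist_force: [0.2, 0.2, -0.8]
opening: 0.0666
```

```bash
python3 -m pendant '[[[0.1,0.3,0.4,0,0,0,78],[0,0,0.1,0,0,0,25],[0,0,0.1,0,0,0,25],[0,0,0.1,0,0,0,25],[0,0,0,0,0,0,25]]]' 50; python3 -m pendant '[[[0,0,0,0,0,0,25]]]';python3 -m pendant '[[[0,0,-1.5,0,0,0,25],[0,0,-3,0,0,0,25],[0,0,-3,0,0,0,25],[0,0,-2.5,0,0,0,25]]]'
```

```text
time: 16.77
ee_pos: [0.659, -0.1592, 0.0083]
tcp_rot: [179.8, -0.5, 4.3]
wrist_force: [-0.1, 0.8, -2.9]
opening: 0.0515
time: 16.85
ee_pos: [0.6591, -0.1593, 0.0084]
tcp_rot: [179.8, -0.5, 4.3]
wrist_force: [-0.1, -0.3, -2.7]
opening: 0.052
time: 17.18
ee_pos: [0.6541, -0.1583, 0.1019]
tcp_rot: [-179.9, 0.3, 4.3]
wrist_force: [-0.5, 0.1, -2.5]
opening: 0.0515
```

```bash
python3 -m pendant '[[[0.23,-3,0,0,0,0,25],[0.23,-3,0,0,0,0,25],[0.23,-3,0,0,0,0,25],[0.23,-3,0,0,0,0,25],[0.23,-3,0,0,0,0,25]]]'; python3 -m pendant '[[[0.23,-3,0,0,0,0,25],[0.23,-3,0,0,0,0,25],[0.23,-3,0,0,0,0,25],[0.23,-2.8,0,0,0,0,25],[0,0,0,0,0,0,25]]]'
python3 - <<'E'
from h import *
o=bot.get_obs();c=bot.get_calibration("wrist");im=bot.camera("wrist")[...,::-1].copy();print(o["ee_pos"],o["tcp_rot"],o["opening"])
w=np.array([[x,y,.027] for x,y in((-.049,-.062),(-.049,.062),(.049,.062),(.049,-.062))])+[.656,.147,0]
cv2.polylines(im,[np.round(wpix(w,c,o)).astype(int)],True,(0,255,255),1)
cv2.imwrite("pics/w8.png",im)
E
```

```text
time: 17.6
ee_pos: [0.6581, -0.0103, 0.1092]
tcp_rot: [179.8, -0.3, 3.7]
wrist_force: [-0.7, 0.2, -2.5]
opening: 0.0517
time: 18.02
ee_pos: [0.6604, 0.0908, 0.1079]
tcp_rot: [-178.9, -0.3, 7.4]
wrist_force: [-0.8, -0.8, -3.7]
opening: 0.0518
[0.66043484 0.09081384 0.10792482] [-178.87228111   -0.2921854     7.40796363] 0.05184599624296581
```

View pics/w8.png

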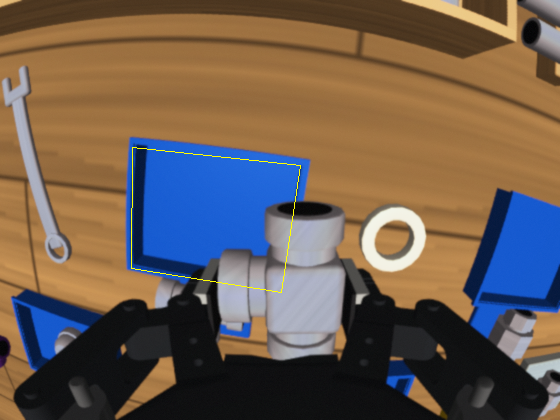

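```bash
python3 -m pendant '[[[0.2,-2,0,-0.02,0,0.04,25],[0.2,-2,0,0,0,0,25],[0.1,-1.6,0,0,0,0,25],[0,0,0,0,0,0,25]]]'; python3 -c "
from workcell import bot;print(bot.get_obs()['q'],bot.get_obs()['qd'])"
```

```text
time: 18.4
ee_pos: [0.6632, 0.1091, 0.1082]
tcp_rot: [-178.6, -0.2, 8.8]
wrist_force: [-0.8, 0.4, -2.8]
opening: 0.0518
[  8.74003519  21.05512596  15.45865143  84.23484319   1.41549302
 179.94293637] [-1.07961672  0.10742775  0.05219535 -0.10668261 -0.51651579  0.02295106]
```

Joint 6 is at its 180° limit, which forces yaw to at least q1. I'll place the tee at a yaw of about 15°, which still fits the pocket.

```bash
python3 -m pendant '[[[0,0,0,-0.025,0,-0.1,25],[0.2,-1.3,0,0,0,0,25],[0.1,-1.3,0,0,0,0,25],[0.1,-1.2,0,0,0,0,25],[0,0,0,0,0,0,25]]]'
```

```text
time: 18.82
ee_pos: [0.6572, 0.1496, 0.108]
tcp_rot: [-180.0, -0.2, 14.2]
wrist_force: [0.4, 0.1, -2.4]
opening: 0.0519
```

Now lower from 0.108 to about 0.009.

```bash
python3 -m pendant '[[[0,0.2,2.5,0,0,0,25],[0,0,2.5,0,0,0,25],[0,0,2,0,0,0,25],[0,0,1,0,0,0,25],[0,0,0.8,0,0,0,25]]]'; python3 -m pendant '[[[0,0,0.3,0,0,0,25]]]'
```

```text
time: 19.23
ee_pos: [0.6595, 0.1522, 0.021]
tcp_rot: [-179.9, -0.6, 14.0]
wrist_force: [-0.0, -0.7, -1.9]
opening: 0.0517
time: 19.32
ee_pos: [0.6588, 0.1523, 0.0166]
tcp_rot: [-179.9, -0.5, 13.9]
wrist_force: [-0.2, 0.9, -2.3]
opening: 0.0517
```

```bash
python3 -m pendant '[[[0,0.3,0.4,0,0,0,25],[0,0,0.3,0,0,0,25]]]'; python3 -m pendant '[[[0,0,0.1,0,0,0,25]]]'
```

```text
time: 19.48
ee_pos: [0.6601, 0.1495, 0.0102]
tcp_rot: [-179.9, -0.6, 13.9]
wrist_force: [0.1, -0.3, -2.2]
opening: 0.0518
time: 19.57
ee_pos: [0.6604, 0.1494, 0.0095]
tcp_rot: [-179.9, -0.6, 13.9]
wrist_force: [0.3, 0.4, -1.9]
opening: 0.0518
```

```bash
python3 -m pendant '[[[0,0,0.15,0,0,0,25],[0,0,0,0,0,0,78],[0,0,0,0,0,0,78],[0,0,0,0,0,0,78]]]'; python3 -m pendant '[[[0,0,-2,0,0,0,78],[0,0,-3,0,0,0,78],[0,0,-3,0,0,0,78],[0,0,-3,0,0,0,78],[0,0,0,0,0,0,78]]]'
python3 - <<'E'
from h import *
cv2.imwrite("pics/w9.png",aim("tee",(.660,.149,.24)))
E
```

```text
time: 19.9
ee_pos: [0.6624, 0.1494, 0.0112]
tcp_rot: [-179.9, -0.9, 13.8]
wrist_force: [-0.7, -0.3, 0.1]
opening: 0.0667
time: 20.32
ee_pos: [0.66, 0.1487, 0.1264]
tcp_rot: [-179.9, -0.9, 13.8]
wrist_force: [1.9, -0.3, 1.3]
opening: 0.0664
tee [0.6605 0.1487] 14.1 IoU 0.908 4961.0 0.9 | tcp [0.66   0.1487 0.1264] [-179.9   -0.9   13.8] | shift cm [0.05 0.01 0.  ] az -0.005
```

View pics/w9.png

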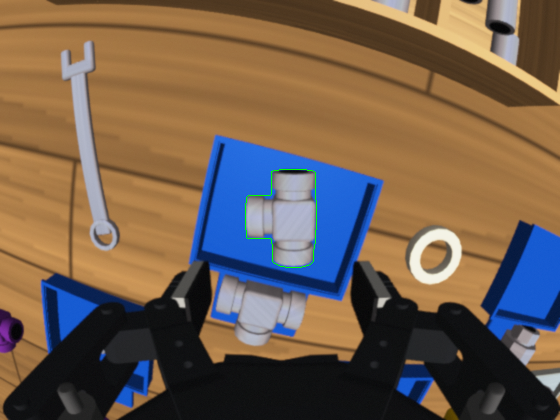

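Tee is flat in the T bin at (282,215). Back to the tray for the union.

```bash
python3 -m pendant '[[[-2.4,3.2,0,0,0,0,75],[-2.4,3.2,0,0,0,0,75],[-2.4,3.2,0,0,0,0,75],[-2.4,3.2,0,0,0,0,75],[-2.4,3.2,0,0,0,0,75]]]'; python3 -m pendant '[[[-2.4,3.2,0,0,0,0,75],[-2.4,3.2,0,0,0,0,75],[-2.4,3.2,0,0,0,0,75],[-2.4,3.2,0,0,0,0,75],[-2.4,3.2,0,0,0,0,75]]]';python3 -m pendant '[[[0,0,0,0,0,0.12,75],[0,0,0,0,0,0.12,75],[0,0,0,0,0,0,75]]]'
python3 - <<'E'
from h import *
aim("union",(.4645,-.2995,.0))
E
```

```text
time: 20.83
ee_pos: [0.5782, -0.0345, 0.1112]
tcp_rot: [-179.7, -0.3, 14.4]
wrist_force: [0.2, -0.4, 0.5]
opening: 0.064
time: 21.25
ee_pos: [0.4942, -0.2252, 0.1036]
tcp_rot: [-179.5, 0.1, 14.5]
wrist_force: [1.5, 0.6, 0.2]
opening: 0.0642
time: 21.5
ee_pos: [0.4884, -0.2328, 0.0997]
tcp_rot: [-179.5, 0.5, -0.0]
wrist_force: [0.0, -0.4, 0.7]
opening: 0.0639
union [ 0.4646 -0.3008] 1.0 IoU 0.651 3265.0 0.88 | tcp [ 0.4884 -0.2328  0.0997] [-179.5    0.5   -0. ] | shift cm [-2.38  6.8  -0.03] az -0.019
```

```bash
python3 -m pendant '[[[-1.2,3.4,0,0,0,0,75],[-1.2,3.4,0,0,0,0,75],[0,0,0,0,0,0,75]]]'
python3 - <<'E'
from h import *
aim("union",(.4645,-.2995,.0))
E
```

```text
time: 21.85
ee_pos: [0.4668, -0.2986, 0.0981]
tcp_rot: [-179.5, 0.5, 1.7]
wrist_force: [1.2, -0.4, 0.9]
opening: 0.0639
union [ 0.4651 -0.3007] -0.0 IoU 0.959 5377.0 0.62 | tcp [ 0.4668 -0.2986  0.0981] [-179.5    0.5    1.7] | shift cm [-0.18  0.21 -0.  ] az 0.03
```

```bash
python3 -m pendant '[[[-0.2,0.2,2.3,-0.008,0.008,0.03,75],[0,0,2.3,0,0,0,75],[0,0,2,0,0,0,75],[0,0,0.8,0,0,0,75]]]';python3 -m pendant '[[[0,0,0.2,0,0,0,75]]]'
```

```text
time: 22.28
ee_pos: [0.4693, -0.2941, 0.0241]
tcp_rot: [-180.0, -0.3, 0.6]
wrist_force: [-0.8, 0.5, -0.4]
opening: 0.0639
time: 22.37
ee_pos: [0.469, -0.2925, 0.0206]
tcp_rot: [-179.9, -0.2, 0.8]
wrist_force: [0.0, -0.1, 0.7]
opening: 0.064
```

```bash
python3 -m pendant '[[[-0.4,0.9,0.5,0,0,0,75],[0,0,0.4,0,0,0,75]]]';python3 -m pendant '[[[0,0,0.2,0,0,0,75]]]'
```

```text
time: 22.53
ee_pos: [0.4661, -0.3007, 0.0122]
tcp_rot: [-179.9, -0.2, 1.1]
wrist_force: [0.9, -0.1, -0.1]
opening: 0.0641
time: 22.62
ee_pos: [0.4664, -0.3009, 0.0103]
tcp_rot: [-179.9, -0.2, 1.1]
wrist_force: [-0.2, -0.6, 0.1]
opening: 0.0638
```

```bash
python3 -m pendant '[[[0,0,0.2,0,0,0.02,20],[0,0,0.1,0,0,0,20],[0,0,0,0,0,0,20],[0,0,0,0,0,0,20],[0,0,0,0,0,0,20]]]' 50; python3 -m pendant '[[[0,0,0,0,0,0,20]]]';python3 -m pendant '[[[0,0,-1.5,0,0,0,20],[0,0,-3,0,0,0,20],[0,0,-3,0,0,0,20],[0,0,-2.5,0,0,0,20]]]'
```

```text
time: 23.03
ee_pos: [0.467, -0.3016, 0.0086]
tcp_rot: [-180.0, -0.3, -0.2]
wrist_force: [-0.1, 0.7, -3.3]
opening: 0.0428
time: 23.12
ee_pos: [0.4669, -0.3015, 0.0085]
tcp_rot: [-179.9, -0.3, -0.2]
wrist_force: [0.4, 0.3, -4.0]
opening: 0.043
time: 23.45
ee_pos: [0.4624, -0.299, 0.1038]
tcp_rot: [-179.5, 0.4, -0.2]
wrist_force: [0.4, -0.4, -3.6]
opening: 0.0434
```

```bash
python3 -m pendant '[[[3.2,-2.3,0,0,0,0,20],[3.2,-2.3,0,0,0,0,20],[3.2,-2.3,0,0,0,0,20],[3.2,-2.3,0,0,0,0,20],[3.2,-2.3,0,0,0,0,20]]]';python3 -m pendant '[[[2,-1.5,0,0,0,0,20],[0,0,0,0,0,0,20]]]'
python3 - <<'E'
from h import *
o=bot.get_obs();c=bot.get_calibration("wrist");im=bot.camera("wrist")[...,::-1].copy();print(o["ee_pos"],o["tcp_rot"],o["opening"])
w=np.array([[x,y,.027] for x,y in((-.049,-.062),(-.049,.062),(.049,.062),(.049,-.062))])+[.657,-.156,0]
cv2.polylines(im,[np.round(wpix(w,c,o)).astype(int)],True,(0,255,255),1)
cv2.imwrite("pics/w10.png",im)
E
```

```text
time: 23.87
ee_pos: [0.6265, -0.1879, 0.1134]
tcp_rot: [-179.9, -0.1, -0.9]
wrist_force: [1.3, -0.0, -2.5]
opening: 0.0431
time: 24.03
ee_pos: [0.6523, -0.1673, 0.1119]
tcp_rot: [-179.8, -0.2, -0.6]
wrist_force: [0.4, -1.2, -2.6]
opening: 0.0431
[ 0.65231439 -0.16732995  0.11193412] [-179.82892802   -0.20411782   -0.58674285] 0.043052171374150454
```

View pics/w10.png

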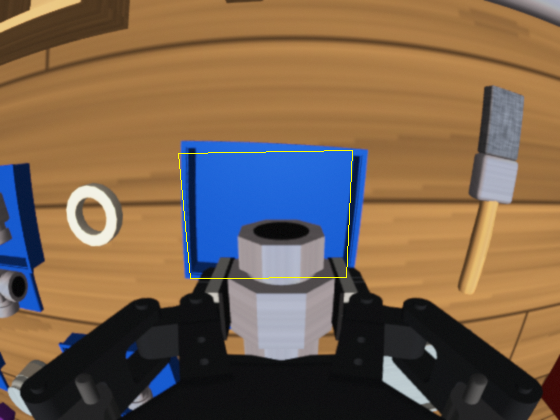

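The bin centre is about (0.659,-0.159). Lowering the union.

```bash
python3 -m pendant '[[[0.5,-0.8,2.5,0,0,0,20],[0,0,2.5,0,0,0,20],[0,0,2,0,0,0,20],[0,0,1,0,0,0,20],[0,0,0.8,0,0,0,20]]]'; python3 -m pendant '[[[0,0,0.4,0,0,0,20]]]'
```

```text
time: 24.5
ee_pos: [0.6562, -0.1614, 0.0228]
tcp_rot: [-179.9, -0.3, -0.6]
wrist_force: [1.5, 0.2, -3.0]
opening: 0.0427
time: 24.58
ee_pos: [0.6551, -0.1618, 0.0175]
tcp_rot: [-179.9, -0.2, -0.6]
wrist_force: [-0.7, 0.1, -4.0]
opening: 0.0431
```

```bash
python3 -m pendant '[[[0.2,0,0.4,0,0,0,20],[0,0,0.3,0,0,0,20]]]'; python3 -m pendant '[[[0,0,0.1,0,0,0,20]]]'
```

```text
time: 24.75
ee_pos: [0.657, -0.1627, 0.0109]
tcp_rot: [-179.9, -0.2, -0.7]
wrist_force: [0.3, -0.6, -3.3]
opening: 0.0433
time: 24.83
ee_pos: [0.6572, -0.1631, 0.0102]
tcp_rot: [-179.9, -0.2, -0.7]
wrist_force: [-0.5, 1.0, -3.6]
opening: 0.0433
```

Grasp height was about 0.0085, so I go 1–2 mm lower, release, and rise.

```bash
python3 -m pendant '[[[0,0,0.15,0,0,0,20],[0,0,0,0,0,0,70],[0,0,0,0,0,0,70],[0,0,0,0,0,0,70],[0,0,0,0,0,0,70]]]'; python3 -m pendant '[[[0,0,-2,0,0,0,70],[0,0,-3,0,0,0,70],[-1,0,-3,0,0,0,70],[-1,0,-3,0,0,0,70],[-1,0,-2,0,0,0,70]]]'; python3 -m pendant '[[[-3,0,-2,0,0,0,70],[-3,0,-2,0,0,0,70],[-3,-2,-2,0,0,0,70],[-2,-3,0,0,0,0,70],[0,-3,0,0,0,0,70]]]'; python3 -m pendant '[[[0,-3,0,0,0,0,70],[0,-3,0,0,0,0,70],[0,-3,0,0,0,0,70],[0,0,0,0,0,0,70],[0,0,0,0,0,0,70]]]'
python3 - <<'E'
from h import *
for n,g in dict(elbow=(.4675,.0053,.05),tee=(.6605,.1487,.24),union=(.657,-.163,0)).items(): im=aim(n,g);cv2.imwrite("pics/w11.png",bot.camera("wrist")[...,::-1])
c=bot.mark_of("wrist","cap");print([(m["uv"],m["confidence"]) for m in c])
E
```

```text
time: 25.25
ee_pos: [0.6597, -0.164, 0.0132]
tcp_rot: [180.0, -0.6, -0.7]
wrist_force: [0.6, 0.5, 0.2]
opening: 0.06
time: 25.67
ee_pos: [0.6264, -0.1625, 0.1428]
tcp_rot: [-179.9, -0.2, -0.7]
wrist_force: [0.2, -0.3, 0.4]
opening: 0.0598
time: 26.08
ee_pos: [0.5142, -0.0841, 0.2123]
tcp_rot: [179.8, -0.9, -1.0]
wrist_force: [-0.4, 0.6, -0.6]
opening: 0.0599
time: 26.5
ee_pos: [0.5144, 0.003, 0.2183]
tcp_rot: [-179.7, -1.6, 0.3]
wrist_force: [0.3, 0.6, -0.3]
opening: 0.0595
elbow [0.4675 0.0047] 2.0 IoU 0.888 2076.0 0.57 | tcp [0.5144 0.003  0.2183] [-179.7   -1.6    0.3] | shift cm [-4.68 -0.19 -0.13] az -0.031
tee [0.6607 0.1485] 13.8 IoU 0.882 2516.0 0.98 | tcp [0.5144 0.0017 0.2179] [-1.797e+02 -1.500e+00  1.000e-01] | shift cm [ 14.65 -14.65   0.46] az -0.24
union [ 0.6555 -0.1632] -0.6 IoU 0.94 2077.0 0.95 | tcp [0.5144 0.0014 0.2175] [-1.797e+02 -1.500e+00  1.000e-01] | shift cm [14.08 16.48  0.27] az 0.012
[([57.3, 222.0], 0.86)]
```

View pics/w11.png

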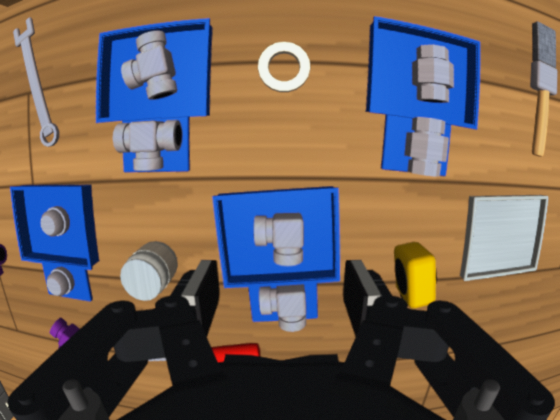

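The tee is at (150,65) in the T bin, the union at (434,74) in the union bin, the elbow at (281,237) in the L bin, and the cap at (54,222) is untouched. The tray is empty and the robot is clear.

```bash
python3 -c "
from workcell import bot;print(bot.job_done())"
```

```text
the job is handed in; nothing more can be done
None
```

The elbow, tee and union are each in their own bin, and I handed the job in at about 27 s of the 115 s allowed. I parked the union in the tray and let go of it there. Then I moved the elbow to the L bin, the tee to the T bin and the union from the tray to its own bin.

Last wrist-camera checks:

| Part | Fitted position (m) | Offset from estimated pocket centre |
|---|---|---|
| Elbow | (0.468, 0.005) | about 1 mm |
| Tee | (0.661, 0.149) | about 5 mm or less |
| Union | (0.656, -0.163) | about 5 mm |

All three look flat in the picture. The tray is empty, the cap shows no sign of having moved, and the gripper is well clear of everything.

What did not go as planned:
- **Joint 6 limit:** it reached 180°, so the tee sits turned about 14° in its bin.
- **Tray placing:** I pressed the union down with about 81 N at the wrist, under the 120 N limit. I cannot tell from this whether the gripper body pressed on anything.
- **Vision misses:** one mask of the union in the tray latched onto the specimen instead and was discarded. Another fit of the union was poor (IoU 0.65), so I moved closer and measured again.

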